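# Turn the marinating tumbler until its valve stem points up

## Robot

A 7-joint arm with a two-finger parallel gripper is mounted at the origin on a cart in front of the work surface, level with it; the furniture and walls round the work are solid. World frame = base frame: x ahead of the robot, y to its left, z up, the work surface at z = 0. Lengths are in m, angles in rad, forces in N, time in s.
With the tool pointing down it reaches from about 0.35 to 0.9 m from the base axis. Payload 8.1 kg.
Tool frame: the origin (TCP) lies at the very end of the fingers, on their centre line; the grasp point (between the pads) lies arm.hold_point_z behind it (arm.hold_point_z is the distance from the TCP to the grasp point, in m); z points along the fingers, y is the line along which they close (so a half turn about z gives the same grasp; the last joint's range is limited). The gripper opens to 92 mm and grips with 3 to 60 N. Pads are 19 mm wide; open, the fingers measure 130 mm over their backs; the gripper's body (75 mm by 190 mm) begins 47 mm behind the grasp point.
Start: joints at [-1.24, 0.434, 0.025, 1.573, -0.012, 1.134, -0.075], TCP at [0.263, 0.567, 0.203] pointing down, gripper open.
Joint ranges: [-2.62, 2.62], [-0.44, 2.09], [-1.27, 1.32], [0.08, 2.57], [-1.32, 4.46], [0.12, 2], [-2.74, 2.74]. Speed limits (rad/s): [2.22, 2.22, 3.01, 3.01, 3.14, 3.14, 3.14].

## Interface

Orientations are given as a rotation vector (axis times angle).
In Python, from cell import arm, vision, job, cut_out gives the robot as it stands. The module is installed in compiled form; this text tells all that it offers.
- The arm moves only by the tool play_rows, never from a script. Its argument "increments" is text: rows parted by semicolons, each of 5 numbers parted by spaces: the shift along the tool's x, y, z in cm, then the turn about the tool's z in degrees, then the opening, from -1 (shut) to 1 (fully open), so that 0 is half open. A call has 1 to 5 rows; each row shifts and turns the commanded pose from where the row before left it, along the tool's axes as they then stand; what a row does not reach is not made up. A row lasts 1/12 s, in which the tool goes at most 41.7 mm and 7.16 degrees, less where a joint would pass 70% of its speed; a pose out of reach is approached as far as the arm can. A call is refused whole if a number of a shift passes 4.17 or a number of a turn 7.16, either way. A call with a gripper value outside its range is refused whole. The fingers move at their own pace and stop on an object; "grip_force" is the grip in N (left out, the last holds). Time passes only in rows, so rows that do not move let the fingers close. It gives the time, the measured TCP pose, the force, the opening and the grip force at its end, in the units of the state.
- arm.observe(): the state, without advancing time (a new reading comes with each control period).
- vision.get_image(name): name is "side" or "top"; returns a dict with "frame" (400x640x3 uint8, red, green, blue), "z_map" (400x640 float32, m along the optical axis (not along the pixel's ray), 0 where there is no reading), "mtx" (3x3 intrinsics, pixels), "cam_to_world" (4x4, takes a point from camera to world coordinates). Camera axes: x right, y up, looking along -z (the intrinsics and any distortion apply to the point x, -y, -z); pixel columns grow to the right and rows downward; lengths in m; the calibration is good to about 2 mm. A picture is of the moment at which its call begins.
- job.sign_off(): hands the job in; it is judged then, once.
Trained networks look in a picture, given as the dict that the camera call returned (one of the last four; its "shot" number tells which), for a name from the list of things; names that differ only in an ending like _2 or _b are one class to them, and where a whole thing is asked for, a point or a joint stands for the part that bears it (a point fixed in the world has none). Each returns a list of dicts, best first, with "confidence" (0 to 1); they miss things now and then, are a little off and sometimes report something else, mostly with a low value. They report only what shows in the picture. A call takes as long as a camera call.
- cut_out(query, picture): "mask" (400x640 bool, what is visible of it) and "point" ([row, column] in pixels, amid what is visible of it).
The state is a dict: "clock": time; "joints": joint angles; "dq": joint speeds; "joint_efforts": joint torques, N m; "position": TCP position; "ee_rot": TCP orientation; "force": force on the tool from outside, world axes, zero at the start; "ft_torque": the same for the moment, N m; "width": opening from 0.0 (shut) to 1.0 (fully open); "gripper_force": force on a finger pad.
Only numpy, scipy, OpenCV 4.12 (cv2) and the standard library are available. Lean on these libraries where they do the work, as an engineer would, in place of code of your own. Each camera call takes 0.05 s, during which the arm holds its last target. There are 200 camera calls.

## Task

Turn the drum of the marinating tumbler, by gently pushing the spokes of its star wheel one after another with the fingertips, until the drum's valve stem points straight up, ready for the vacuum pump, and leave it at rest there. Only push: do not grip the wheel, do not touch the valve stem, and do not lift or shift the tumbler or the things standing round it.

Things in the scene. Friction and masses are not known exactly. Their poses are not given: they have to be found in the camera images.
- star_wheel (a joint): turn of star wheel and drum, one piece on a level axle; 0 (or any whole turn, 6.283) = valve stem straight up; grows clockwise as seen by the robot; no end stops; starts between 1.9 and 4.4 rad. It turns stiffly either way (about 0.25 N m, some 3 N at the spoke ends) and stays where it is left.
- hub (a point): centre of the star wheel on the axle, 150 mm above the bench, fixed to the stand. x axis: the axle, from the wheel towards the drum (away from the robot, yaw up to 0.35 rad either way); y level to the left, z up. The wheel lies in the y-z plane here, open all round; its hub is 48 mm across and reaches 18 mm in front of this plane.
- spoke_end (a point): free end of the first spoke, 95 mm from the wheel's centre. Five straight round steel spokes, 12 mm thick, stand out from the hub in the wheel's plane at 36, 108, 180, 252 and 324 degrees clockwise from the valve stem; this is the one at 36. A thin ring, 100 mm across outside, joins them; the outer 45 mm of each spoke is bare.
- valve_stem: brass valve stem with black cap, on the side of the drum, 55 mm behind the wheel's plane; origin at its foot, 65 mm from the axle; z runs along it, straight out from the axle; 40 mm long (tip 105 mm from the axle), 22 mm wide at the foot. The drum is 136 mm across, 25 to 131 mm behind the wheel's plane.
- tumbler: the steel stand of the marinating tumbler, loose on rubber feet, about 4 kg with the drum; origin under the centre of its base plate (200 x 180 mm, 16 mm high) on the bench, 85 mm behind the wheel's plane; a post behind the drum, 201 mm high, carries the axle. x, y, z as at the hub.
- salt_shaker: bystander: salt shaker, 44 mm wide, 90 mm tall; origin under its centre, on the bench
- spice_jar: bystander: spice jar with a screw lid, 45 mm wide, 106 mm tall; origin under its centre, on the bench
- tomato: bystander: tomato, 75 mm wide, 79 mm tall; origin under its centre, on the bench
- onion: bystander: onion, 75 mm wide, 77 mm tall; origin under its centre, on the bench
- sauce_cup: bystander: small empty steel cup, 61 mm wide, 35 mm tall; origin under its centre, on the bench
- scraper: bystander: griddle scraper lying flat, 102 x 159 mm, 23 mm high; origin under its centre, on the bench

How it is judged:
At the end, for the whole second after the job is handed in: the valve stem points straight up to within 0.12 rad (7 degrees), the wheel is at rest, the tumbler stands flat within 25 mm of where it was, and every bystander within 30 mm of where it was (angle between valve_stem's own z axis and vertical below 0.12 rad and velocity of joint star_wheel between -0.05 and 0.05 rad/s and distance of tumbler from where it was at the start of the episode below 0.025 m and angle between tumbler's own z axis and vertical below 0.03 rad and distance of each of salt_shaker, spice_jar, tomato, onion, sauce_cup, scraper from where it was at the start of the episode below 0.03 m); the robot touches nothing.
It fails at once if the valve stem is touched (over 1 N) (contact force between any of the fingers, the arm and valve_stem above 1 N).
It fails at once if the tumbler is gripped or pushed hard: over 20 N between the fingers and it (contact force between the fingers and tumbler above 20 N).
It fails at once if the tumbler is lifted, tipped or shifted by more than 25 mm (distance of tumbler from where it was at the start of the episode above 0.025 m or angle between tumbler's own z axis and vertical above 0.1 rad).
It fails at once if a bystander is lifted or moved by more than 30 mm (distance of any of salt_shaker, spice_jar, tomato, onion, sauce_cup, scraper from where it was at the start of the episode above 0.03 m).
It also fails if it takes over 58 s, if anything falls off the work surface, if the arm or the gripper's body presses on something with over 40 N, if the wrist force passes 120 N, or if a joint passes its speed limit or range.

## Working session

There is one attempt and no reset: what is moved stays moved. The work goes in short steps, Python scripts to look and compute and a tool call to move; the robot and the scene stay as the last step left them, time stands still between calls to the robot, and variables do not carry over. Pictures are saved under pics/ and viewed, at most 10 in all, crops included, and the job is handed in when it is done.

Besides the shell and the picture viewer there is one more tool, called after "Request:" by a JSON object that holds its "name" and its "arguments", one argument or row to a line. play_rows: Moves the arm, as the interface text tells. Its arguments: {"type":"object","properties":{"increments":{"type":"string"},"grip_force":{"type":"number"}},"required":["increments"]}

```bash
mkdir -p pics
cat > h.py <<'E'
import numpy as np, cv2
from scipy.spatial.transform import Rotation as R
from cell import arm, vision, job, cut_out
def pts(p,mask=None):
    z=p["z_map"]; K=p["mtx"]; v,u=np.nonzero((z>0)&(mask if mask is not None else True))
    d=z[v,u]; c=np.stack([(u-K[0,2])*d/K[0,0],-(v-K[1,2])*d/K[1,1],-d,np.ones_like(d)])
    return (p["cam_to_world"]@c)[:3].T,u,v
def proj(p,X):
    c=np.linalg.inv(p["cam_to_world"])@np.append(X,1); K=p["mtx"]
    return K[0,0]*c[0]/-c[2]+K[0,2], K[1,1]*-c[1]/-c[2]+K[1,2]
def save(p,n): cv2.imwrite("pics/"+n+".png",p["frame"][:,:,::-1])
E
python3 - <<'E'
from h import *
s=arm.observe(); print({k:np.round(v,3) for k,v in s.items()}, arm.hold_point_z)
ps={n:vision.get_image(n) for n in("side","top")}
save(ps["side"],"side0"); save(ps["top"],"top0")
for n,p in ps.items():
    print(n,np.round(p["cam_to_world"],2).tolist())
    for q in ["star_wheel","spoke_end","valve_stem","tumbler","salt_shaker","spice_jar","tomato","onion","sauce_cup","scraper"]:
        r=cut_out(q,p)
        if r:
            X,_,_=pts(p,r[0]["mask"]); print(n,q,round(r[0]["confidence"],2),r[0]["point"],np.round(np.median(X,0),3) if len(X) else None, np.round(np.percentile(X,[2,98],axis=0),3).tolist() if len(X) else None)
E
```

```text
{'clock': np.float64(0.0), 'joints': array([-1.24 ,  0.435,  0.025,  1.574, -0.012,  1.134, -0.075]), 'dq': array([ 0.   ,  0.   , -0.   ,  0.001,  0.   ,  0.001,  0.001]), 'joint_efforts': array([-0.0000e+00, -6.6786e+01,  9.8400e-01, -3.1445e+01, -6.1000e-02,
        4.3000e-02,  0.0000e+00]), 'position': array([0.263, 0.567, 0.202]), 'ee_rot': array([-6.760e-01, -3.068e+00,  2.000e-03]), 'force': array([-0.555,  0.542,  0.15 ]), 'ft_torque': array([-0.007,  0.01 ,  0.036]), 'gripper_force': np.float64(0.0), 'width': np.float64(1.003)} 0.0188
side [[0.21, 0.83, -0.51, -0.13], [-0.98, 0.19, -0.1, -0.17], [0.02, 0.52, 0.85, 1.2], [0.0, 0.0, 0.0, 1.0]]
side star_wheel 0.79 [182.6, 273.2] [0.493 0.097 0.192] [[0.439, 0.032, 0.018], [0.59, 0.171, 0.219]]
side spoke_end 0.96 [183.9, 272.6] [0.493 0.097 0.192] [[0.439, 0.034, 0.088], [0.584, 0.171, 0.219]]
side tumbler 0.93 [190.6, 276.4] [0.493 0.096 0.17 ] [[0.434, 0.02, 0.012], [0.628, 0.179, 0.218]]
side salt_shaker 0.5 [195.2, 235.0] [0.488 0.242 0.062] [[0.477, 0.229, 0.016], [0.51, 0.264, 0.091]]
side spice_jar 0.51 [183.4, 320.3] 
[... 706 characters left out ...]
.65 [188.1, 268.2] [0.533 0.098 0.189] [[0.437, 0.019, 0.012], [0.637, 0.199, 0.217]]
top salt_shaker 0.66 [200.2, 225.8] [0.499 0.242 0.081] [[0.483, 0.231, 0.029], [0.515, 0.263, 0.091]]
top spice_jar 0.69 [166.6, 312.0] [ 0.605 -0.016  0.105] [[0.589, -0.036, 0.02], [0.63, 0.004, 0.111]]
top tomato 0.75 [233.1, 213.3] [0.407 0.271 0.061] [[0.374, 0.242, -0.001], [0.439, 0.308, 0.07]]
top onion 0.72 [196.1, 342.0] [ 0.499 -0.113  0.052] [[0.469, -0.147, 0.032], [0.533, -0.082, 0.069]]
top sauce_cup 0.87 [197.1, 421.7] [ 0.507 -0.363  0.01 ] [[0.481, -0.383, -0.002], [0.533, -0.329, 0.038]]
top scraper 0.7 [247.3, 402.4] [ 0.357 -0.301  0.005] [[0.308, -0.411, -0.002], [0.4, -0.264, 0.024]]
```

Run:
```python
from h import *
a=cv2.imread("pics/side0.png")[130:270,190:370]; b=cv2.imread("pics/top0.png")[130:270,190:370]
cv2.imwrite("pics/c0.png",np.hstack([cv2.resize(x,None,fx=2.2*1,fy=2.2*1.0,interpolation=3) for x in(a,b)]))
P=[]
for n in("side","top"):
    p=vision.get_image(n); X,u,v=pts(p,cut_out("tumbler",p)[0]["mask"]|cut_out("star_wheel",p)[0]["mask"]); P.append(X)
X=np.vstack(P); np.save("X.npy",X)
# yaw from drum top and base edges: minAreaRect of base plate points
for lo,hi in((.01,.022),(.195,.23)):
    m=(X[:,2]>lo)&(X[:,2]<hi); print(m.sum(),cv2.minAreaRect((X[m][:,:2]*1000).astype(np.float32)))
# wheel points = front-most
m=X[:,2]>.04
Y=X[m]; print(np.round(Y[np.argsort(Y[:,0])[:60:4]],3).tolist())
```

```text
2233 ((538.9710083007812, 112.3149642944336), (202.91854858398438, 180.52883911132812), 15.386616706848145)
3063 ((545.2108154296875, 99.65836334228516), (186.07070922851562, 134.61489868164062), 17.010913848876953)
[[0.429, 0.173, 0.166], [0.429, 0.172, 0.165], [0.43, 0.163, 0.173], [0.432, 0.158, 0.166], [0.432, 0.164, 0.164], [0.432, 0.174, 0.169], [0.433, 0.161, 0.175], [0.434, 0.159, 0.169], [0.435, 0.155, 0.168], [0.435, 0.163, 0.172], [0.435, 0.174, 0.169], [0.436, 0.159, 0.171], [0.437, 0.175, 0.17], [0.437, 0.172, 0.17], [0.437, 0.15, 0.168]]
```

View pics/c0.png

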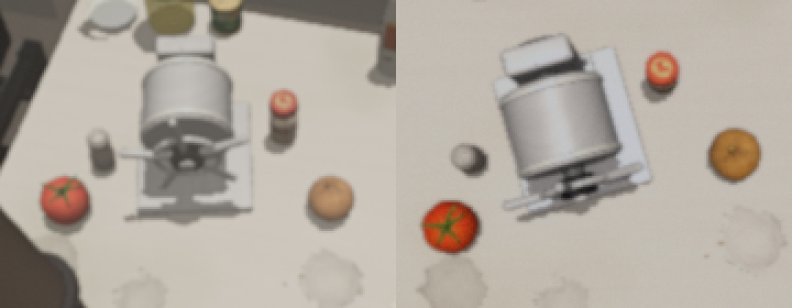

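```bash
cat >> h.py <<'E'
yaw=np.deg2rad(15.6); B=np.array([.539,.1123,0])
ex=np.array([np.cos(yaw),np.sin(yaw),0]); ey=np.array([-np.sin(yaw),np.cos(yaw),0])
HUB=B-.085*ex+[0,0,.15]
def loc(X): d=X-HUB; return np.stack([d@ex,d@ey,d[:,2]],1)
def wheel():
    "spoke points -> (angle of joint mod 72deg, list)"
    A=[];
    for n in("side","top"):
        p=vision.get_image(n); L=loc(pts(p)[0]); 
        r=np.hypot(L[:,1],L[:,2]); m=(abs(L[:,0])<.011)&(r>.055)&(r<.1)
        A.append(np.c_[np.degrees(np.arctan2(-L[m,1],L[m,2])),L[m,0],r[m]])
    return A
E
python3 - <<'E'
from h import *
print(HUB)
for a in wheel():
    h,e=np.histogram(a[:,0],bins=36,range=(-180,180)); print({int(e[i]):(int(h[i]),round(float(np.median(a[(a[:,0]>=e[i])&(a[:,0]<e[i+1]),1])),4)) for i in range(36) if h[i]>4})
    z=np.exp(1j*np.deg2rad(a[:,0])*5).mean(); print(np.degrees(np.angle(z))/5,abs(z),len(a))
L=loc(np.load("X.npy")); m=(L[:,0]>.03)&(L[:,0]<.13)
r=np.hypot(L[m,1],L[m,2]); k=(r>.073)&(r<.11)&(L[m,2]>-.1); print("stem?",k.sum(),np.round(L[m][k][::8],3).tolist())
d=m&(np.hypot(L[:,1],L[:,2])<.072)&(L[:,2]>0.02); 
import scipy.optimize as so
D=L[d]; print(so.least_squares(lambda q:np.hypot(D[:,1]-q[0]-q[2]*(D[:,0]-.08),D[:,2]-q[1])-.068,[0,0,0]).x)
E
```

```text
[0.45713118 0.08944182 0.15      ]
{-160: (10, -0.0052), -150: (14, -0.0023), -90: (5, -0.0036), -80: (46, -0.0021), -20: (5, -0.0033), -10: (34, -0.0041), 50: (21, -0.0018), 60: (27, -0.0043), 130: (28, -0.0032)}
-7.733546839438043 0.93461232208479 194
{-150: (5, -0.0037), -80: (67, 0.0005), -10: (31, 0.0002), 50: (24, 0.0003), 60: (36, -0.0002), 130: (12, -0.004)}
-7.391404692789857 0.9468766223167604 176
stem? 1 [[0.066, -0.005, 0.073]]
[ 0.00024752 -0.00282575 -0.00357522]
```

```bash
cat >> h.py <<'E'
def go(l,s=None):
    "tool-axis shift in cm to local target, and remaining turn (deg about tool z)"
    s=s or arm.observe(); M=R.from_rotvec(s["ee_rot"]).as_matrix()
    T=HUB+l[0]*ex+l[1]*ey+[0,0,l[2]]
    w=np.degrees(np.arctan2(M[1,1],M[0,1])); dy=(np.degrees(yaw)+90-w+90)%180-90
    print("local",np.round(loc(np.array([s["position"]]))[0]*1000,1),"shift cm",np.round(M.T@(T-s["position"])*100,2),"turn",round(-dy,2),"F",np.round(s["force"],1),"t",round(float(s["clock"]),2),"w",s["width"])
E
python3 -c "
from h import *
go([-.005,-.045,.13])"
```

```text
local [-58.8 512.4  52.7] shift cm [-40.26 -38.92  -7.74] turn -40.46 F [0.4 0.3 0.3] t 1.5 w 0.9987522594436485
```

Request:
{"name": "play_rows", "arguments": {
  "increments": "0 0 -2.5 -6.7 -1; 0 0 -2.5 -6.7 -1; 0 0 -2.5 -6.7 -1; 0 0 -1.5 -6.7 -1; 0 0 0 -6.7 -1",
  "grip_force": 5
}}

```text
clock: 1.92
position: [0.2634, 0.5688, 0.2969]
ee_rot: [-0.245, 3.129, 0.009]
force: [0.1, -0.7, 0.2]
width: 0.69
gripper_force: 0.0
```

Request:
{"name": "play_rows", "arguments": {
  "increments": "0 0 0 -6.7 -1; 0 0 0 0 -1; 0 0 0 0 -1"
}}

```text
clock: 2.17
position: [0.2628, 0.567, 0.2925]
ee_rot: [0.413, -3.114, 0.0]
force: [-0.4, 0.4, -0.1]
width: 0.471
gripper_force: 0.0
```

```bash
python3 -c "
from h import *
go([-.005,-.045,.13])"
```

```text
local [-58.8 512.2 142.5] shift cm [ -5.84 -55.67   1.25] turn -0.48 F [-0.4  0.4 -0.1] t 2.17 w 0.47057112123605616
```

Request:
{"name": "play_rows", "arguments": {
  "increments": "-0.4 -3.9 0 0 -1; -0.4 -3.9 0 0 -1; -0.4 -3.9 0 0 -1; -0.4 -3.9 0 0 -1; -0.4 -3.9 0 0 -1"
}}

```text
clock: 2.58
position: [0.3338, 0.3825, 0.2924]
ee_rot: [0.412, -3.114, 0.0]
force: [1.7, 0.5, -0.5]
width: 0.108
gripper_force: 0.0
```

Request:
{"name": "play_rows", "arguments": {
  "increments": "-0.4 -3.9 0 0 -1; -0.4 -3.9 0 0 -1; -0.4 -3.9 0 0 -1; -0.4 -3.9 0 0 -1; -0.4 -3.9 0 0 -1"
}}

```text
clock: 3.0
position: [0.4046, 0.1997, 0.2927]
ee_rot: [-0.412, 3.114, 0.001]
force: [1.6, 0.0, 0.9]
width: 0.007
gripper_force: 0.0
```

Request:
{"name": "play_rows", "arguments": {
  "increments": "-0.4 -3.9 0 0 -1; -0.4 -3.9 0 0 -1; -0.4 -3.9 0 0 -1; 0 0 0 0 -1; 0 0 0 0 -1"
}}

```text
clock: 3.42
position: [0.4475, 0.0898, 0.2926]
ee_rot: [-0.406, 3.115, 0.0]
force: [-0.2, 0.6, -0.5]
width: 0.003
gripper_force: 0.0
```

```bash
python3 -c "
from h import *
go([-.005,-.045,.13])
for n in ('side','top'):
  p=vision.get_image(n); save(p,n+'1')
  for q in ('valve_stem',):
    for r in cut_out(q,p)[:2]:
      X=pts(p,r['mask'])[0]; print(n,q,r['confidence'],r['point'],np.round(np.median(loc(X),0),3))
cv2.imwrite('pics/c1.png',np.hstack([cv2.resize(cv2.imread('pics/%s1.png'%n)[110:270,190:370],None,fx=2.2,fy=2.2,interpolation=3) for n in('side','top')]))
"
```

```text
local [ -9.2   2.9 142.6] shift cm [-0.48 -4.79  1.26] turn -0.76 F [-0.2  0.6 -0.5] t 3.42 w 0.003402472270725614
side valve_stem 0.37 [218.6, 341.9] [-0.023 -0.207 -0.1  ]
```

View pics/c1.png

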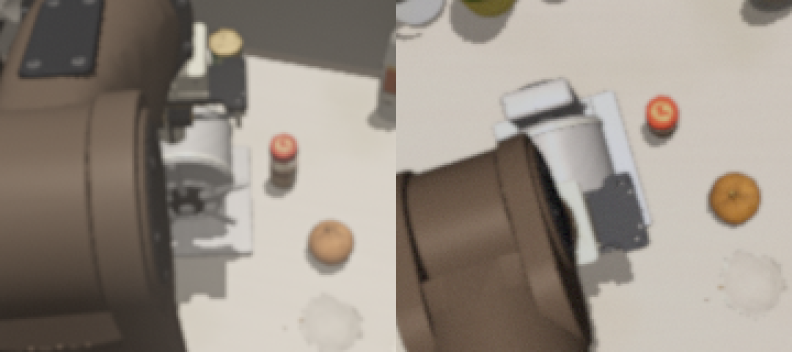

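Request:
{"name": "play_rows", "arguments": {
  "increments": "-0.4 -2.4 0 -0.7 -1; 0 -2.4 0 0 -1; 0 0 0 0 -1"
}}

```text
clock: 3.87
position: [0.4647, 0.0437, 0.2927]
ee_rot: [-0.433, 3.111, -0.003]
force: [-0.1, -1.0, 0.6]
width: 0.006
gripper_force: 0.0
```

```bash
python3 -c "
from h import *
go([-.005,-.04,.058])"
```

```text
local [ -5.1 -46.1 142.7] shift cm [-0.01  0.63  8.47] turn 0.25 F [-0.1 -1.   0.6] t 3.87 w 0.006491748668076486
```

Request:
{"name": "play_rows", "arguments": {
  "increments": "0 0.6 2.1 0 -1; 0 0 2.1 0 -1; 0 0 2.1 0 -1; 0 0 2.1 0 -1; 0 0 0 0 -1"
}}

```text
clock: 4.28
position: [0.4595, 0.0536, 0.2053]
ee_rot: [0.44, -3.105, 0.001]
force: [-1.5, 0.1, -1.0]
width: 0.01
gripper_force: 0.0
```

Request:
{"name": "play_rows", "arguments": {
  "increments": "0 0.6 0 0 -1; 0 0.6 0 0 -1; 0 0.6 0 0 -1; 0 0.6 0 0 -1; 0 0.6 0 0 -1"
}}

```text
clock: 4.7
position: [0.4541, 0.0825, 0.2095]
ee_rot: [-0.439, 3.109, 0.001]
force: [-0.4, 0.4, 0.2]
width: 0.005
gripper_force: 0.0
```

```bash
python3 -c "
from h import *
go([-.005,.045,.058])"
```

```text
local [-4.7 -5.8 59.5] shift cm [-0.02  5.08  0.15] turn 0.48 F [-0.4  0.4  0.2] t 4.7 w 0.005014850740399172
```

Request:
{"name": "play_rows", "arguments": {
  "increments": "0 0.6 0 0 -1; 0 0.6 0 0 -1; 0 0.6 0 0 -1; 0 0.6 0 0 -1; 0 0.6 0 0 -1"
}}

```text
clock: 5.12
position: [0.4455, 0.1104, 0.2087]
ee_rot: [-0.438, 3.111, -0.001]
force: [0.9, -3.2, 0.2]
width: 0.007
gripper_force: 1.2
```

```bash
python3 -c "
from h import *
go([-.005,.045,.058])
for a in wheel():
    z=np.exp(1j*np.deg2rad(a[:,0])*5).mean() if len(a) else 0; print(np.degrees(np.angle(z))/5,abs(z),len(a))
    h,e=np.histogram(a[:,0],bins=36,range=(-180,180)); print({int(e[i]):int(h[i]) for i in range(36) if h[i]>3})
p=vision.get_image('side'); save(p,'s2'); cv2.imwrite('pics/c2.png',cv2.resize(p['frame'][110:270,190:370,::-1],None,fx=3.5,fy=3.5,interpolation=3))
"
```

```text
local [-5.5 23.3 58.7] shift cm [-0.07  2.17  0.07] turn 0.42 F [ 0.9 -3.2  0.2] t 5.12 w 0.006694477491546879
-25.043842842037964 0.9554127703279902 123
{-170: 20, -30: 7, -20: 6, 40: 46, 110: 37}
-26.23864533145265 0.9895197517703525 35
{40: 9, 110: 24}
```

View pics/c2.png

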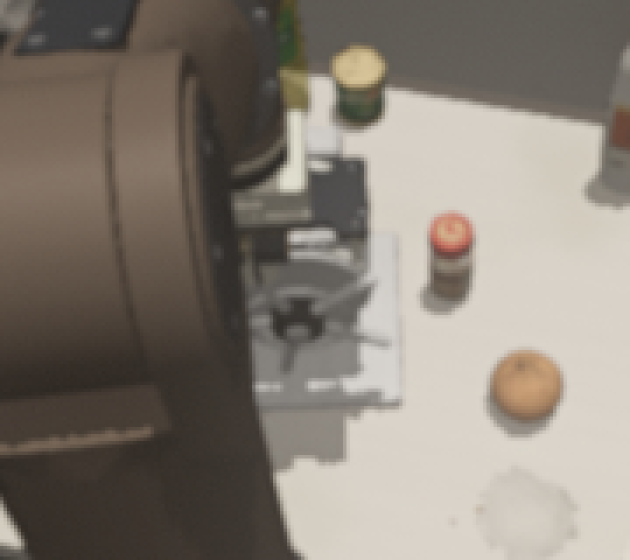

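Request:
{"name": "play_rows", "arguments": {
  "increments": "0 0.6 0 0 -1; 0 0.6 0 0 -1; 0 0.6 0 0 -1; 0 0.6 0 0 -1; 0 0.2 0 0 -1"
}}

```text
clock: 5.68
position: [0.4379, 0.1369, 0.2086]
ee_rot: [0.441, -3.11, -0.001]
force: [1.3, 1.0, 0.2]
width: 0.004
gripper_force: 0.0
```

```bash
cat >> h.py <<'E'
def ang():
    for a in wheel():
        z=np.exp(1j*np.deg2rad(a[:,0])*5).mean() if len(a) else 0; print("spoke mod72",np.round(np.degrees(np.angle(z))/5,1),round(abs(z),2),len(a))
E
python3 -c "
from h import *
ang()
go([-.005,.045,.13])
"
```

```text
spoke mod72 -32.0 0.95 139
spoke mod72 -33.8 0.99 94
local [-5.8 50.2 58.5] shift cm [-0.08 -0.52 -7.15] turn 0.53 F [ 0.  -0.3  0.6] t 5.78 w 0.005776933945087217
```

```bash
python3 -c "
from h import *
for n in ('side','top'):
  p=vision.get_image(n); save(p,n+'3')
  X=pts(p)[0]; L=loc(X); r=np.hypot(L[:,1],L[:,2])
  m=(abs(L[:,0])<.05)&(r<.1)&(L[:,2]>.03)&(L[:,0]<.02)
  print(n,m.sum(),np.round(L[m][::6]*1000).astype(int).tolist())
  m=(X[:,2]>.01)&(X[:,2]<.022)&(abs(L[:,1])<.12)&(abs(L[:,0]-.08)<.13); print(cv2.minAreaRect((X[m][:,:2]*1000).astype(np.float32)))
for a in wheel():
    h,e=np.histogram(a[:,0],bins=72,range=(-180,180)); print({int(e[i]):(int(h[i]),round(float(1000*np.median(a[(a[:,0]>=e[i])&(a[:,0]<e[i+1]),1])))) for i in range(72) if h[i]>2})
cv2.imwrite('pics/c3.png',np.hstack([cv2.resize(cv2.imread('pics/%s3.png'%n)[130:250,230:340],None,fx=3.6,fy=3.6,interpolation=3) for n in('side','top')]))
"
```

```text
side 162 [[4, -55, 69], [-1, -58, 71], [-2, -54, 68], [-5, 36, 74], [0, -48, 59], [-17, 43, 88], [-1, 29, 61], [-6, -51, 64], [-4, 29, 62], [1, 0, 50], [3, -17, 47], [-6, -48, 57], [-2, 24, 52], [1, 7, 46], [0, -11, 46], [1, -29, 43], [-4, -48, 49], [-2, 19, 46], [-4, 0, 48], [-4, -17, 46], [-6, -35, 47], [-6, 24, 46], [0, -19, 33], [-5, -38, 40], [-4, 19, 38], [-3, -28, 33], [-2, 32, 30]]
((540.848388671875, 101.86122131347656), (203.3118438720703, 159.3890380859375), 15.391437530517578)
top 48 [[6, -60, 65], [2, -64, 70], [1, -58, 71], [3, -45, 58], [-2, -60, 72], [-1, -47, 60], [-1, -38, 54], [-5, -53, 64]]
((539.5220336914062, 112.65870666503906), (200.19442749023438, 179.64996337890625), 15.42127799987793)
{-180: (9, -4), -175: (10, -4), -35: (5, -5), -30: (18, -4), -25: (6, -2), 35: (31, -3), 40: (14, -5), 100: (3, -4), 105: (25, -1), 110: (13, -5)}
{35: (35, -1), 40: (9, 2), 105: (19, -1), 110: (25, 0)}
```

View pics/c3.png

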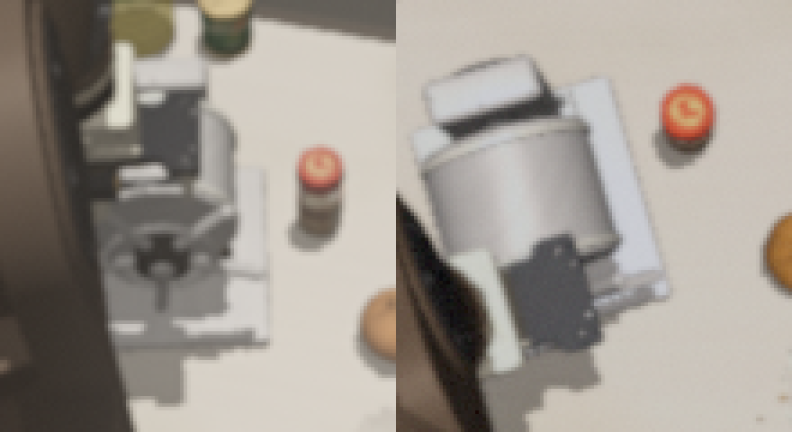

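```bash
python3 -c "
from h import *
p=vision.get_image('side')
X,u,v=pts(p); L=loc(X)*1000
m=(L[:,0]>-60)&(L[:,0]<40)&(L[:,1]>10)&(L[:,1]<110)&(L[:,2]>52)&(L[:,2]<150)
o=np.argsort(v[m]); print(np.c_[u[m],v[m],L[m]].astype(int)[o][::3].tolist())
cv2.imwrite('pics/c4.png',cv2.resize(p['frame'][160:215,250:310,::-1],None,fx=10,fy=10,interpolation=2))
s=arm.observe();print(R.from_rotvec(s['ee_rot']).as_matrix().round(3))
"
```

```text
[[264, 182, 33, 26, 58], [267, 182, 31, 17, 60], [264, 183, 28, 26, 59], [267, 183, 26, 17, 61], [263, 184, 28, 30, 55], [266, 184, 27, 20, 55], [269, 184, 24, 11, 59], [256, 186, -17, 42, 115], [259, 186, -16, 34, 112], [256, 187, -14, 43, 106], [259, 187, -16, 34, 107], [257, 188, -16, 41, 102], [260, 188, -16, 32, 101], [258, 189, -16, 38, 97], [261, 189, 1, 33, 69], [258, 190, -17, 39, 94], [261, 190, 0, 34, 66], [256, 191, -18, 45, 90], [259, 191, -6, 39, 71], [262, 191, -1, 31, 62], [260, 192, -5, 37, 63], [263, 192, -3, 28, 60], [261, 193, -4, 35, 57], [264, 193, -3, 26, 55]]
[[-0.961 -0.276  0.   ]
 [-0.276  0.961  0.   ]
 [-0.     0.    -1.   ]]
```

View pics/c4.png

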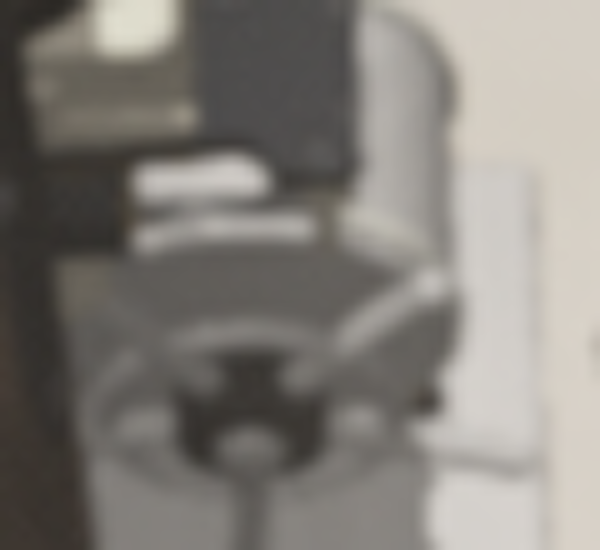

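```bash
python3 -c "
from h import *
p=vision.get_image('side'); s=arm.observe()
for dz in (0,.02,.03,.04): print(dz,np.round(proj(p,s['position']+[0,0,dz])), np.round(proj(p,s['position']+[0,0,dz]-.0095*ex-.019*ey)))
for a in (-26,-33,-45): print(a,[np.round(proj(p,HUB+r*(np.cos(np.deg2rad(a))*np.array([0,0,1])-np.sin(np.deg2rad(a))*ey))) for r in (.05,.095)])
cv2.imwrite('pics/c5.png',cv2.convertScaleAbs(cv2.resize(p['frame'][165:215,235:285,::-1],None,fx=11,fy=11,interpolation=2),alpha=2))
print(p['z_map'][176:200:2,246:268:2].round(3))
"
```

```text
0 [256. 193.] [263. 196.]
0.02 [255. 190.] [262. 192.]
0.03 [255. 188.] [261. 190.]
0.04 [254. 186.] [261. 188.]
-26 [array([266., 194.]), array([258., 187.])]
-33 [array([264., 194.]), array([254., 188.])]
-45 [array([262., 196.]), array([250., 190.])]
[[0.409 0.414 0.426 0.448 1.04  1.042 1.047 1.042 1.046 1.055 1.053]
 [0.409 0.413 0.426 0.443 0.473 1.051 1.053 1.056 1.053 1.19  1.184]
 [0.409 0.415 0.426 0.441 0.468 1.049 1.051 1.053 1.049 1.06  1.059]
 [0.41  0.414 0.421 0.434 0.464 1.048 1.051 1.047 1.051 1.178 1.18 ]
 [0.41  0.413 0.42  0.433 0.458 1.058 1.06  1.059 1.061 1.184 1.18 ]
 [0.41  0.413 0.419 0.431 0.454 1.112 1.107 1.115 1.184 1.187 1.192]
 [0.412 0.413 0.42  0.432 0.449 1.122 1.117 1.119 1.198 1.198 1.2  ]
 [0.41  0.414 0.421 0.427 0.445 1.131 1.13  1.15  1.154 1.208 1.208]
 [0.407 0.415 0.417 0.427 0.443 1.211 1.219 1.16  1.162 1.164 1.222]
 [0.407 0.416 0.419 0.428 0.441 0.537 1.224 1.224 1.172 1.169 1.171]
 [0.406 0.417 0.42  0.428 0.439 0.47  1.236 1.237 1.185 1.183 1.183]
 [0.409 0.416 0.42  0.431 0.438 0.467 1.248 1.191 1.195 1.248 1.249]]
```

View pics/c5.png

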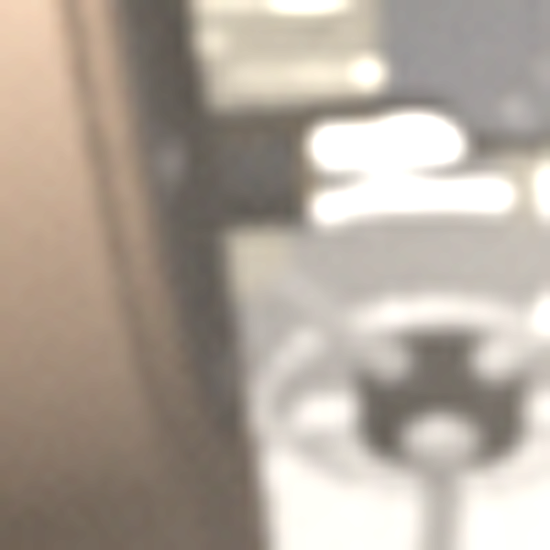

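Request:
{"name": "play_rows", "arguments": {
  "increments": "0 0 -2 0 -1; 0 0 -2 0 -1; 0 -2.5 -0.5 0 -1; 0 -2.5 0 0 -1; 0 0 0 0 -1"
}}

```text
clock: 6.5
position: [0.4536, 0.0822, 0.2543]
ee_rot: [-0.43, 3.111, -0.003]
force: [0.3, -0.3, 0.2]
width: 0.005
gripper_force: 0.0
```

Request:
{"name": "play_rows", "arguments": {
  "increments": "0 0 1.5 0 -1; 0 0 1.5 0 -1; 0 0 1.2 0 -1; 0 0 0 0 -1; 0 0 0 0 -1"
}}

```text
clock: 6.92
position: [0.4518, 0.0869, 0.2113]
ee_rot: [0.438, -3.109, 0.001]
force: [0.2, -0.3, 0.2]
width: 0.007
gripper_force: 0.0
```

```bash
python3 -c "
from h import *
go([-.005,.0,.05]);ang()
p=vision.get_image('side'); X,u,v=pts(p); L=loc(X)*1000
m=(L[:,0]>-40)&(L[:,0]<15)&(abs(L[:,1])<40)&(L[:,2]>40)&(L[:,2]<125)
o=np.argsort(v[m]); print(np.c_[u[m],v[m],L[m]].astype(int)[o][::2].tolist())
"
```

```text
local [-5.8 -1.  61.3] shift cm [-0.09  0.1   1.13] turn 0.42 F [ 0.2 -0.3  0.2] t 6.92 w 0.00731416314760303
spoke mod72 -32.4 0.96 118
spoke mod72 0.0 0 0
[[270, 183, -15, 1, 124], [271, 184, -14, 0, 118], [273, 184, -16, -6, 119], [275, 184, -15, -11, 117], [277, 184, -14, -17, 116], [267, 185, -16, 11, 116], [269, 185, -14, 5, 113], [271, 185, -13, 0, 111], [273, 185, -14, -5, 112], [275, 185, -17, -11, 116], [277, 185, -18, -17, 117], [267, 186, -15, 11, 109], [269, 186, -12, 6, 105], [271, 186, -14, 0, 107], [273, 186, -15, -4, 107], [275, 186, -14, -10, 105], [277, 186, -17, -16, 110], [267, 187, -17, 12, 107], [269, 187, -15, 6, 103], [271, 187, -16, 1, 104], [273, 187, -16, -4, 104], [275, 187, -15, -10, 102], [277, 187, -14, -15, 100], [268, 188, -16, 10, 100], [270, 188, -16, 4, 99], [272, 188, -11, 0, 92], [274, 188, -15, -6, 97], [276, 188, -16, -12, 98], [270, 189, -17, 4, 95], [272, 189, -13, 0, 90], [274, 189, -15, -6, 92], [263, 190, 2, 28, 61], [263, 191, 0, 28, 61], [286, 191, 1, -38, 52], [265, 192, 1, 23, 52], [272, 192, 3, 3, 46], [274, 192, 0, -2, 52], [276, 192, 1, -8, 49], [278, 192, 2, -14, 46], [284, 192, 2, -32, 46], [286, 192, -2, -38, 52], [265, 193, -2, 23, 51], [267, 193, 1, 18, 45], [269, 193, 0, 12, 47], [271, 193, -1, 6, 49], [273, 193, -1, 0, 49], [275, 193, -2, -5, 50], [277, 193, -2, -11, 49], [279, 193, 0, -17, 45], [281, 193, -1, -23, 47], [283, 193, 1, -29, 42], [285, 193, -3, -35, 49], [264, 194, -3, 27, 48], [266, 194, -1, 21, 44], [268, 194, -2, 15, 46], [270, 194, -3, 9, 47], [272, 194, -3, 3, 46], [274, 194, -3, -2, 46], [276, 194, -3, -8, 45], [278, 194, -3, -14, 45], [280, 194, -5, -20, 47], [282, 194, -3, -26, 44], [284, 194, -4, -32, 46], [286, 194, -4, -38, 44], [265, 195, -5, 24, 46], [267, 195, -6, 18, 46], [282, 195, -4, -25, 40], [285, 195, -7, -35, 43], [266, 196, -5, 22, 40]]
```

Request:
{"name": "play_rows", "arguments": {
  "increments": "0 0 0.8 0 -1; 0 0 0.8 0 -1; 0 0 0.6 0 -1; 0 0 0 0 -1"
}}

```text
clock: 7.4
position: [0.4512, 0.0869, 0.1881]
ee_rot: [0.438, -3.109, 0.001]
force: [-0.3, 0.5, -0.3]
width: 0.002
gripper_force: 0.0
```

```bash
python3 -c "
from h import *
go([-.005,.045,.035])
p=vision.get_image('side'); X,u,v=pts(p); L=loc(X)*1000
m=(L[:,0]>-40)&(L[:,0]<15)&(abs(L[:,1])<20)&(L[:,2]>40)&(L[:,2]<105)
o=np.argsort(v[m]); print(np.c_[u[m],v[m],L[m]].astype(int)[o][::2].tolist())
"
```

```text
local [-6.3 -0.8 38.1] shift cm [-0.17  4.58  0.31] turn 0.44 F [-0.3  0.5 -0.3] t 7.4 w 0.0016308213039079207
[[271, 187, -15, 1, 104], [271, 188, -15, 1, 98], [271, 189, -19, 1, 98], [274, 189, -17, -6, 95], [276, 189, -15, -12, 92], [278, 189, -17, -18, 94], [267, 190, -18, 13, 92], [269, 190, -17, 7, 91], [271, 190, -16, 2, 90], [274, 190, -15, -6, 87], [276, 190, -16, -11, 88], [278, 190, -17, -17, 89], [268, 191, -18, 11, 87], [270, 191, -18, 5, 87], [272, 191, -13, 0, 79], [274, 191, -18, -5, 86], [276, 191, -17, -11, 84], [278, 191, -16, -17, 82], [268, 192, -15, 12, 77], [270, 192, -17, 6, 80], [272, 192, -15, 0, 77], [274, 192, -16, -5, 77], [276, 192, -16, -10, 77], [278, 192, -16, -16, 77], [267, 193, 0, 18, 48], [269, 193, -17, 9, 75], [271, 193, -18, 3, 76], [273, 193, -16, -1, 73], [275, 193, -16, -7, 71], [277, 193, -18, -13, 74], [279, 193, -1, -17, 48], [268, 194, -1, 15, 44], [270, 194, -16, 7, 68], [272, 194, -16, 1, 67], [274, 194, -17, -4, 68], [276, 194, -4, -8, 48], [278, 194, -1, -14, 43], [267, 195, -4, 18, 44], [272, 195, -17, 1, 63]]
```

Request:
{"name": "play_rows", "arguments": {
  "increments": "0 0.6 0.4 0 -1; 0 0.8 0 0 -1; 0 0.8 0 0 -1; 0 0.8 0 0 -1; 0 0.6 0 0 -1"
}}

```text
clock: 7.87
position: [0.4422, 0.1225, 0.1858]
ee_rot: [-0.439, 3.11, -0.001]
force: [1.2, -3.2, 0.2]
width: 0.005
gripper_force: 1.4
```

Request:
{"name": "play_rows", "arguments": {
  "increments": "0 0.6 0 0 -1; 0 0.6 0 0 -1; 0 0.4 0 0 -1; 0 0 0 0 -1"
}}

```text
clock: 8.2
position: [0.4376, 0.1383, 0.1857]
ee_rot: [-0.44, 3.11, 0.001]
force: [0.2, 0.4, 2.0]
width: 0.006
gripper_force: 0.3
```

```bash
python3 -c "
from h import *
go([-.005,.045,.033]);ang()
"
```

```text
local [-5.6 52.3 35.7] shift cm [-0.06 -0.73  0.27] turn 0.51 F [0.2 0.4 2. ] t 8.2 w 0.006179134765370149
spoke mod72 23.1 0.94 115
spoke mod72 21.6 0.98 67
```

Request:
{"name": "play_rows", "arguments": {
  "increments": "0 -0.2 -2 0 -1; 0 0 -2.5 0 -1; 0 0 -2.5 0 -1; 0 -2.5 0 0 -1; 0 -3 0 0 -1"
}}

```text
clock: 8.72
position: [0.4543, 0.0843, 0.2571]
ee_rot: [-0.445, 3.107, 0.003]
force: [1.3, -0.5, -0.0]
width: 0.0
gripper_force: 0.0
```

Request:
{"name": "play_rows", "arguments": {
  "increments": "0 -3.5 0 0 -1; 0 -3.3 0 0 -1; 0 0 1 0 -1; 0 0 2 0 -1; 0 0 2 0 -1"
}}

```text
clock: 9.13
position: [0.473, 0.0167, 0.2054]
ee_rot: [-0.435, 3.109, 0.001]
force: [0.9, -0.3, -0.5]
width: 0.006
gripper_force: 0.0
```

Request:
{"name": "play_rows", "arguments": {
  "increments": "0 0 1.5 0 -1; 0 0 0.6 0 -1; 0 0 0 0 -1"
}}

```text
clock: 9.38
position: [0.4714, 0.0172, 0.1834]
ee_rot: [0.438, -3.108, -0.0]
force: [0.7, 1.2, -1.0]
width: 0.007
gripper_force: 0.0
```

```bash
python3 -c "
from h import *
go([-.005,.0,.033]);ang()
"
```

```text
local [ -5.7 -73.5  33.4] shift cm [-0.13  7.34  0.04] turn 0.44 F [ 0.7  1.2 -1. ] t 9.38 w 0.007043899888491104
spoke mod72 21.8 0.97 97
spoke mod72 27.4 0.99 60
```

Request:
{"name": "play_rows", "arguments": {
  "increments": "0 0.9 0 0 -1; 0 0.9 0 0 -1; 0 0.9 0 0 -1; 0 0.9 0 0 -1; 0 0.9 0 0 -1"
}}

```text
clock: 9.9
position: [0.4606, 0.061, 0.1857]
ee_rot: [-0.438, 3.108, -0.0]
force: [1.5, -3.9, 4.6]
width: 0.008
gripper_force: 2.1
```

Request:
{"name": "play_rows", "arguments": {
  "increments": "0 0.9 0 0 -1; 0 0.9 0 0 -1; 0 0.9 0 0 -1; 0 0.9 0 0 -1; 0 0.9 0 0 -1"
}}

```text
clock: 10.32
position: [0.4466, 0.104, 0.1842]
ee_rot: [0.438, -3.109, 0.001]
force: [1.4, -4.7, -1.1]
width: 0.01
gripper_force: 1.8
```

```bash
python3 -c "
from h import *
go([-.005,.05,.033]);ang()
"
```

```text
local [-6.2 16.8 34.2] shift cm [-0.14  3.31  0.12] turn 0.44 F [ 1.4 -4.7 -1.1] t 10.32 w 0.010100073520099763
spoke mod72 -31.9 0.96 104
spoke mod72 -34.2 0.99 25
```

Request:
{"name": "play_rows", "arguments": {
  "increments": "0 0.7 0 0 -1; 0 0.7 0 0 -1; 0 0.7 0 0 -1; 0 0.7 0 0 -1; 0 0.2 0 0 -1"
}}

```text
clock: 10.83
position: [0.4389, 0.1337, 0.1847]
ee_rot: [-0.44, 3.111, 0.001]
force: [0.8, -3.0, 0.4]
width: 0.003
gripper_force: 1.5
```

```bash
python3 -c "
from h import *
go([-.005,.05,.033]);ang()
"
```

```text
local [-5.6 47.5 34.7] shift cm [-0.07  0.25  0.17] turn 0.51 F [ 0.8 -3.   0.4] t 10.83 w 0.0026291279068688116
spoke mod72 24.6 0.95 112
spoke mod72 23.1 0.98 62
```

Request:
{"name": "play_rows", "arguments": {
  "increments": "0 -0.2 -2 0 -1; 0 0 -2.5 0 -1; 0 0 -2.5 0 -1; 0.1 -2.5 0 0 -1; 0.1 -3 0 0 -1"
}}

```text
clock: 11.35
position: [0.4538, 0.0792, 0.2562]
ee_rot: [-0.446, 3.107, 0.004]
force: [1.0, 0.2, 0.0]
width: 0.004
gripper_force: 0.0
```

```bash
python3 -c "
from h import *
go([-.008,-.073,.033]);ang()
for n in ('side','top'):
  p=vision.get_image(n); save(p,n+'6')
  for r in cut_out('valve_stem',p)[:2]:
      X=pts(p,r['mask'])[0]; print(n,r['confidence'],r['point'],np.round(loc(X).mean(0),3))
cv2.imwrite('pics/c6.png',np.hstack([cv2.resize(cv2.imread('pics/%s6.png'%n)[130:250,230:340],None,fx=3.6,fy=3.6,interpolation=3) for n in('side','top')]))
"
```

```text
local [ -6.   -8.9 106.2] shift cm [ 0.31 -6.42  7.31] turn 0.74 F [1.  0.2 0. ] t 11.35 w 0.003541328048627622
spoke mod72 23.6 0.97 107
spoke mod72 0.0 0 0
side 0.6 [177.1, 298.7] [ 0.051 -0.071  0.043]
```

View pics/c6.png

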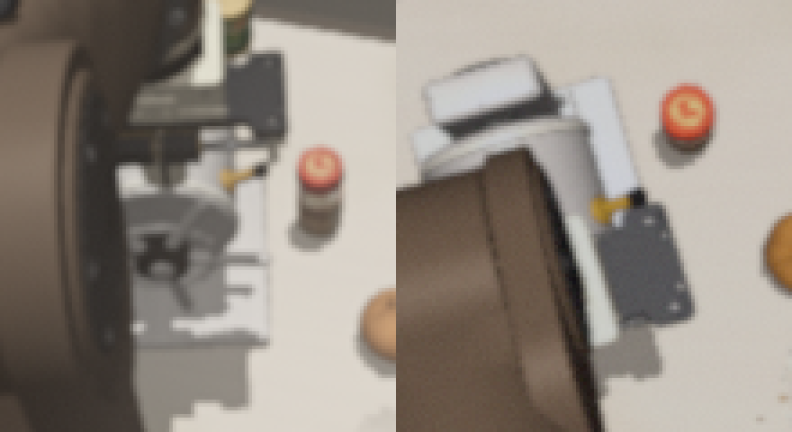

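```bash
python3 -c "
from h import *
for n in ('side','top'):
  p=vision.get_image(n); X,u,v=pts(p); L=loc(X)*1000
  m=(abs(L[:,0])<70)&(L[:,1]<-30)&(L[:,1]>-130)&(L[:,2]>115)
  Y=L[m]; print(n,m.sum(),np.percentile(Y,[1,50,99],axis=0).round())
  for z in range(120,260,10):
    k=abs(Y[:,2]-z)<5
    if k.sum(): print(z,k.sum(),Y[k].min(0).round(),Y[k].max(0).round())
"
```

```text
side 1522 [[ -68. -103.  208.]
 [ -30.  -55.  296.]
 [  25.  -31.  566.]]
200 10 [-44. -97. 200.] [-42. -32. 205.]
210 67 [-45. -95. 206.] [-25. -32. 215.]
220 45 [ -45. -103.  215.] [-27. -30. 225.]
230 57 [ -45. -103.  225.] [ 18. -32. 235.]
240 378 [ -45. -105.  235.] [ 29. -32. 245.]
250 37 [-34. -60. 245.] [-26. -30. 255.]
top 2975 [[ -68. -102.  213.]
 [ -15.  -54.  537.]
 [  36.  -30.  568.]]
200 1 [-43. -40. 203.] [-43. -40. 203.]
210 33 [-37. -75. 206.] [ 24. -56. 214.]
230 75 [ -43. -105.  227.] [ 28. -57. 235.]
240 564 [ -43. -105.  235.] [ 30. -59. 243.]
250 7 [-30. -60. 245.] [ 11. -59. 252.]
```

Request:
{"name": "play_rows", "arguments": {
  "increments": "0.2 -3.2 0 0 -1; 0 -3.2 0 0 -1; 0 0 1.5 0 -1; 0 0 2.5 0 -1; 0 0 2 0 -1"
}}

```text
clock: 12.17
position: [0.469, 0.0153, 0.1937]
ee_rot: [-0.438, 3.11, 0.001]
force: [-1.1, 1.1, -0.5]
width: 0.002
gripper_force: 0.0
```

Request:
{"name": "play_rows", "arguments": {
  "increments": "0 0 1.2 0 -1; 0 0.9 0 0 -1; 0 0.9 0 0 -1; 0 0.9 0 0 -1; 0 0.9 0 0 -1"
}}

```text
clock: 12.58
position: [0.4599, 0.0502, 0.1842]
ee_rot: [-0.438, 3.108, -0.001]
force: [1.1, -5.1, 4.6]
width: 0.003
gripper_force: 2.3
```

Request:
{"name": "play_rows", "arguments": {
  "increments": "0 0.9 0 0 -1; 0 0.9 0 0 -1; 0 0.8 0 0 -1; 0 0.6 0 0 -1; 0 0 0 0 -1"
}}

```text
clock: 13.0
position: [0.4498, 0.0821, 0.1827]
ee_rot: [-0.442, 3.11, 0.001]
force: [1.2, -0.0, 0.2]
width: 0.006
gripper_force: 0.1
```

```bash
cat >> h.py <<'E'
def stem():
    for n in("side","top"):
        p=vision.get_image(n)
        for r in cut_out("valve_stem",p)[:1]:
            L=loc(pts(p,r["mask"])[0]); L=L[abs(L[:,0]-.055)<.02]; a=np.median(L,0) if len(L) else [0,0,1]; print(n,"stem",round(r["confidence"],2),np.round(a,3),np.degrees(np.arctan2(-a[1],a[2])).round(1),r["point"])
E
python3 -c "
from h import *
go([-.008,.02,.033]);ang();stem()
"
```

```text
local [-9.1 -5.1 32.7] shift cm [-0.13  2.5  -0.03] turn 0.57 F [ 1.2 -0.   0.2] t 13.0 w 0.005839296468096831
spoke mod72 -17.0 0.96 108
spoke mod72 0.0 0 0
top stem 0.54 [ 0.056 -0.05   0.041] 50.9 [177.8, 268.0]
```

Request:
{"name": "play_rows", "arguments": {
  "increments": "0 0.6 0 0 -1; 0 0.6 0 0 -1; 0 0.6 0 0 -1; 0 0.4 0 0 -1; 0 0 0 0 -1"
}}

```text
clock: 13.72
position: [0.4435, 0.1026, 0.1826]
ee_rot: [0.441, -3.11, -0.0]
force: [-0.3, -1.8, -0.8]
width: 0.006
gripper_force: 0.7
```

```bash
python3 -c "
from h import *
go([-.008,.02,.033]);ang();stem()
"
```

```text
local [-9.6 16.3 32.6] shift cm [-0.16  0.37 -0.04] turn 0.52 F [-0.3 -1.8 -0.8] t 13.72 w 0.005735477493405806
spoke mod72 -32.3 0.95 100
spoke mod72 -32.7 0.99 18
side stem 0.74 [ 0.046 -0.031 -0.133] 166.7 [204.4, 285.9]
```

Request:
{"name": "play_rows", "arguments": {
  "increments": "0 0.4 0 0 -1; 0 0 0 0 -1; 0 -1 0 0 -1; 0 -0.8 -1 0 -1; 0 0 -2.5 0 -1"
}}

```text
clock: 14.43
position: [0.4464, 0.0856, 0.2157]
ee_rot: [0.435, -3.106, 0.002]
force: [-0.6, -0.6, 0.2]
width: 0.008
gripper_force: 0.0
```

Request:
{"name": "play_rows", "arguments": {
  "increments": "0.5 0 -3.5 0 -1; 1 0 -3.5 0 -1; 3 0 -2 0 -1; 4 0 0 0 -1; 4 0 0 0 -1"
}}

```text
clock: 14.85
position: [0.3275, 0.053, 0.3086]
ee_rot: [-0.438, 3.109, 0.001]
force: [-0.6, 0.1, 0.3]
width: 0.006
gripper_force: 0.0
```

```bash
python3 -c "
from h import *
go([-.15,.3,.2]);ang();stem()
"
```

```text
local [-134.7   -0.3  158.6] shift cm [ 1.3  30.04 -4.13] turn 0.43 F [-0.6  0.1  0.3] t 14.85 w 0.005727966384488612
spoke mod72 -35.1 0.97 23
spoke mod72 -31.3 0.95 195
top stem 0.73 [0 0 1] 0.0 [198.4, 344.0]
```

Request:
{"name": "play_rows", "arguments": {
  "increments": "0 4 0 0 -1; 0 4 0 0 -1; 0 4 0 0 -1; 0 4 0 0 -1; 0 4 0 0 -1"
}}

```text
clock: 15.57
position: [0.2722, 0.248, 0.3073]
ee_rot: [0.438, -3.11, -0.0]
force: [1.4, 0.5, 0.2]
width: 0.004
gripper_force: 0.0
```

Request:
{"name": "play_rows", "arguments": {
  "increments": "0 4 0 0 -1; 0 4 0 0 -1; 0 4 0 0 -1; 0 4 0 0 -1; 0 4 0 0 -1"
}}

```text
clock: 15.98
position: [0.2169, 0.4405, 0.3067]
ee_rot: [0.437, -3.11, 0.0]
force: [2.0, 0.3, 0.5]
width: 0.003
gripper_force: 0.0
```

```bash
python3 -c "
from h import *
ang()
for n in ('side','top'):
  p=vision.get_image(n); save(p,n+'9'); X,u,v=pts(p); L=loc(X)*1000
  m=(abs(L[:,0]-55)<14)&(abs(L[:,1])<40)&(L[:,2]>76)&(L[:,2]<115); print(n,m.sum(),np.round(np.degrees(np.arctan2(-L[m,1],L[m,2])).mean(),1),L[m].mean(0).round(1))
  for r in cut_out('valve_stem',p)[:1]: print(r['confidence'],r['point'],[np.round(proj(p,HUB+.055*ex+[0,0,h])) for h in(.07,.105)])
  for a in wheel()[('side','top').index(n):][:1]:
    h,e=np.histogram(a[:,0],bins=36,range=(-180,180)); print({int(e[i]):int(h[i]) for i in range(36) if h[i]>3})
cv2.imwrite('pics/c9.png',np.hstack([cv2.resize(cv2.imread('pics/%s9.png'%n)[110:270,190:370],None,fx=2.2,fy=2.2,interpolation=3) for n in('side','top')]))
"
```

```text
spoke mod72 -31.1 0.94 202
spoke mod72 -31.1 0.95 197
side 36 4.9 [52.2 -8.4 97.6]
0.53 [173.5, 276.0] [array([273., 174.]), array([271., 167.])]
{-180: 21, -110: 13, -100: 32, -40: 12, -30: 35, 30: 38, 40: 9, 100: 29, 110: 13}
top 29 4.6 [ 54.8  -8.3 103.5]
0.53 [191.2, 263.5] [array([263., 193.]), array([261., 192.])]
{-110: 16, -100: 30, -40: 12, -30: 46, 30: 46, 40: 6, 100: 27, 110: 18}
```

View pics/c9.png

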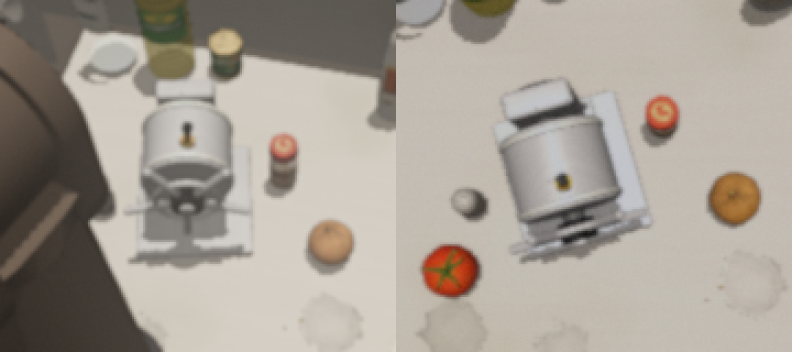

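```bash
python3 -c "
from h import *
go([-.009,-.003,.158])"
```

```text
local [-136.9  399.3  157.8] shift cm [-1.255e+01 -4.030e+01 -2.000e-02] turn 0.35 F [0.8 0.3 0.2] t 16.48 w 0.005681404000888586
```

Request:
{"name": "play_rows", "arguments": {
  "increments": "0 -4 0 0 -1; 0 -4 0 0 -1; 0 -4 0 0 -1; 0 -4 0 0 -1; 0 -4 0 0 -1"
}}

```text
clock: 16.9
position: [0.2726, 0.2433, 0.3079]
ee_rot: [-0.437, 3.11, 0.001]
force: [0.9, 0.1, 0.7]
width: 0.008
gripper_force: 0.0
```

Request:
{"name": "play_rows", "arguments": {
  "increments": "0 -4 0 0 -1; 0 -4 0 0 -1; 0 -4 0 0 -1; 0 -4 0 0 -1; 0 -4 0 0 -1"
}}

```text
clock: 17.32
position: [0.3275, 0.051, 0.308]
ee_rot: [-0.437, 3.109, 0.002]
force: [1.4, 0.3, 0.4]
width: 0.008
gripper_force: 0.0
```

Request:
{"name": "play_rows", "arguments": {
  "increments": "-4 0 0 0 -1; -4 0 0 0 -1; -3 0 0 0 -1; -1.5 0 0 0 -1; 0 0 0 0 -1"
}}

```text
clock: 17.73
position: [0.4503, 0.0883, 0.3073]
ee_rot: [-0.437, 3.11, -0.001]
force: [-0.8, 0.1, -0.4]
width: -0.0
gripper_force: 0.0
```

```bash
python3 -c "
from h import *
go([-.009,-.003,.033])"
```

```text
local [ -6.9   0.8 157.3] shift cm [ 0.22 -0.37 12.43] turn 0.39 F [-0.8  0.1 -0.4] t 17.73 w -0.00015331516454959867
```

Request:
{"name": "play_rows", "arguments": {
  "increments": "0.2 -0.4 2.5 0 -1; 0 0 3 0 -1; 0 0 3 0 -1; 0 0 2.5 0 -1; 0 0 1.4 0 -1"
}}

```text
clock: 18.15
position: [0.4448, 0.0826, 0.1815]
ee_rot: [0.437, -3.108, 0.0]
force: [-0.9, -0.5, 0.1]
width: 0.005
gripper_force: 0.0
```

Request:
{"name": "play_rows", "arguments": {
  "increments": "0 0.6 0 0 -1; 0 0.6 0 0 -1; 0 0.6 0 0 -1; 0 0.5 0 0 -1; 0 0 0 0 -1"
}}

```text
clock: 18.57
position: [0.441, 0.1071, 0.1848]
ee_rot: [-0.441, 3.108, 0.001]
force: [0.6, 0.7, 1.3]
width: 0.01
gripper_force: 0.3
```

```bash
python3 -c "
from h import *
go([-.009,.028,.033]);ang()"
```

```text
local [-10.8  21.3  34.8] shift cm [-0.19  0.67  0.18] turn 0.54 F [0.6 0.7 1.3] t 18.57 w 0.009806880096462354
spoke mod72 -34.8 0.96 98
spoke mod72 -35.3 0.99 31
```

Request:
{"name": "play_rows", "arguments": {
  "increments": "0 0.4 0 0 -1; 0 0.3 0 0 -1; 0 0 0 0 -1"
}}

```text
clock: 18.92
position: [0.4386, 0.1124, 0.1836]
ee_rot: [0.438, -3.111, 0.0]
force: [0.4, -3.8, 0.8]
width: 0.005
gripper_force: 1.3
```

```bash
python3 -c "
from h import *
go([-.009,.028,.033]);ang()"
```

```text
local [-11.7  27.1  33.6] shift cm [-0.27  0.08  0.06] turn 0.44 F [ 0.4 -3.8  0.8] t 18.92 w 0.004692819257516644
spoke mod72 33.7 0.97 92
spoke mod72 33.3 0.99 44
```

Request:
{"name": "play_rows", "arguments": {
  "increments": "0 -1 0 0 -1; 0 -1 -1 0 -1; 0 0 -2.5 0 -1; 0.5 0 -3.5 0 -1; 1 0 -3.5 0 -1"
}}

```text
clock: 19.43
position: [0.4299, 0.0885, 0.2894]
ee_rot: [0.437, -3.11, 0.0]
force: [0.5, 0.9, -0.0]
width: 0.008
gripper_force: 0.0
```

Request:
{"name": "play_rows", "arguments": {
  "increments": "3 0 -2 0 -1; 4 0 0 0 -1; 4 0 0 0 -1; 0 4 0 0 -1; 0 4 0 0 -1"
}}

```text
clock: 19.85
position: [0.3008, 0.1345, 0.3096]
ee_rot: [-0.43, 3.109, 0.004]
force: [0.9, -0.1, 0.9]
width: 0.006
gripper_force: 0.0
```

Request:
{"name": "play_rows", "arguments": {
  "increments": "0 4 0 0 -1; 0 4 0 0 -1; 0 4 0 0 -1; 0 4 0 0 -1; 0 4 0 0 -1"
}}

```text
clock: 20.27
position: [0.2461, 0.3294, 0.3089]
ee_rot: [-0.438, 3.111, 0.002]
force: [0.0, -0.4, 0.4]
width: 0.007
gripper_force: 0.0
```

Request:
{"name": "play_rows", "arguments": {
  "increments": "0 4 0 0 -1; 0 4 0 0 -1; 0 4 0 0 -1; 0 0 0 0 -1; 0 0 0 0 -1"
}}

```text
clock: 20.68
position: [0.2126, 0.4446, 0.3079]
ee_rot: [0.444, -3.108, 0.0]
force: [0.8, -1.3, 0.9]
width: 0.006
gripper_force: 0.0
```

```bash
python3 -c "
from h import *
ang()
for n in ('side','top'):
  p=vision.get_image(n); X,u,v=pts(p); L=loc(X)*1000
  m=(abs(L[:,0]-55)<14)&(abs(L[:,1])<40)&(L[:,2]>76)&(L[:,2]<115); print(n,m.sum(),np.round(np.degrees(np.arctan2(-L[m,1],L[m,2])).mean(),1),L[m].mean(0).round(1))
  m=(X[:,2]>.01)&(X[:,2]<.022)&(abs(L[:,1])<120)&(abs(L[:,0]-80)<130); print(cv2.minAreaRect((X[m][:,:2]*1000).astype(np.float32)))
  for q in ('salt_shaker','tomato'):
    for r in cut_out(q,p)[:1]: print(q,np.median(pts(p,r['mask'])[0],0).round(3))
"
```

```text
spoke mod72 -35.2 0.94 194
spoke mod72 -35.4 0.94 198
side 38 1.0 [52.3 -1.6 98. ]
((538.2155151367188, 111.64454650878906), (202.29293823242188, 180.2131805419922), 15.656733512878418)
salt_shaker [0.488 0.233 0.029]
top 32 0.7 [ 54.5  -1.4 102.3]
((538.7579956054688, 112.73065185546875), (199.16250610351562, 180.12008666992188), 15.352662086486816)
salt_shaker [0.495 0.242 0.08 ]
tomato [0.409 0.27  0.061]
```

The stem is upright to within about 1°, the tumbler and the checked bystanders haven't moved, and the arm is clear.

```bash
python3 -c "
from cell import job
print(job.sign_off())"
```

```text
the job is handed in; nothing more can be done
None
```

I turned the drum by pushing the spokes until the valve stem pointed straight up, about 1° off vertical by the last camera check, and handed the job in. The tumbler, salt shaker and tomato measured in place, and I did not re-measure the other bystanders. The sign-off gave no verdict.

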